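# Hold the feed gate of the grain mill down with its pusher

## Robot

A 6-joint arm with a two-finger parallel gripper is mounted at the origin on the work surface. World frame = base frame: x ahead of the robot, y to its left, z up, the work surface at z = 0. Lengths are in m, angles in degrees, forces in N, time in s.
With the tool pointing down it reaches from about 0.4 to 0.825 m from the base axis. Payload 7 kg.
Tool frame: the origin (TCP) lies midway between the tips of the shut fingers; the grasp point (between the pads) lies 19 mm behind it (ctrl.grip_point_offset is the distance from the TCP to the grasp point, in m); x points along the fingers, y is the direction in which the jaws open and shut, and the axes are right-handed (so a half turn about x gives the same grasp; the last joint's range is limited). The gripper opens to 88 mm and grips with 3 to 60 N. Pads are 19 mm wide; open, the fingers measure 130 mm over their backs; the gripper's body (78 mm by 193 mm) begins 47 mm behind the grasp point.
Start: joints at [89.674, 20.546, 0.682, 0, -70.136, -16.507], TCP at [0.195, 0.646, 0.204] pointing down, gripper open.
Joint ranges: [-176.03, 176.03], [-82.01, 121.73], [-58.28, 71.71], [-173.87, 95.51], [-174.79, -0.11], [-173.66, 173.66]. Speed limits (degrees/s): [136.94, 136.94, 172.46, 180, 180, 180].

## Interface

Orientations are given as [roll, pitch, yaw] about the fixed x, y, z axes, in that order (R = Rz(yaw) Ry(pitch) Rx(roll)).
In Python, from plant import ctrl gives the robot as it stands.
- The arm moves only by the tool drive_tool, never from a script. Its argument "plan" is a list of rows, each a list of 3 entries, a list of its own where there are three numbers: the shift along the tool's x, y, z in m, then the turn, a rotation vector about the tool's x, y, z in degrees, then the opening, from 0 (shut) to 1 (fully open). In form: [[[dx, dy, dz], [wx, wy, wz], grip], ...]. A call has 1 to 20 rows; each row is the pose to reach, as a shift and turn from the pose measured when the call began, along the tool's axes at that moment; what a row does not reach only later rows make up. A row lasts 1/12 s, in which the tool goes at most 41.7 mm and 7.16 degrees, less where a joint would pass 70% of its speed; a pose out of reach is approached as far as the arm can. A call with a gripper value outside its range is refused whole. The fingers move at their own pace and stop on an object; the grip force is fixed at half the most. Time passes only in rows, so rows that repeat a pose let the fingers close. It gives the time, the measured TCP pose, the force and the opening at its end, in the units of the state.
- ctrl.get_obs(): the state, without advancing time (a new reading comes with each control period).
- ctrl.snapshot(name): name is "scene" or "side" or "wrist"; returns the picture (384x512x3 uint8, blue, green, red); there is no depth.
- ctrl.get_calibration(name): a dict with "fx", "fy", "cx", "cy" (pixels), "R" (3x3) and "t" (3): a world point X has camera coordinates R X + t. Camera axes: x right, y down, z forward; pixel columns grow to the right and rows downward; lengths in m; the calibration is good to about 2 mm. A picture is of the moment at which its call begins: read the wrist's pose just before it. get_calibration takes no time and is no camera call; for the wrist camera it gives the pose at the moment of the call.
- ctrl.close_job(): hands the job in, once; it reports no verdict.
Trained networks look in the newest picture that a camera, given by its name, has taken for a name from the list of things; names that differ only in an ending like _2 or _b are one class to them, and where a whole thing is asked for, a point or a joint stands for the part that bears it (a point fixed in the world has none). Each returns a list of dicts, best first, with "confidence" (0 to 1); they miss things now and then, are a little off and sometimes report something else, mostly with a low value. They report only what shows in the picture. A call takes as long as a camera call.
- ctrl.cut_out(camera, name): "pixels" (384x512 bool, what is visible of it) and "pixel" ([column, row] in pixels, amid what is visible of it).
- ctrl.landmark_of(camera, name): "pixel" ([column, row] in pixels: a listed point, or the origin of a listed thing).
The state is a dict: "clock": time; "joint_pos": joint angles; "qvel": joint speeds; "tau": joint torques, N m; "tool_pos": TCP position; "orientation": TCP orientation; "force": force on the tool from outside, world axes, zero at the start; "moment": the same for the moment, N m; "opening": finger opening in m.
Only numpy, scipy, OpenCV 4.12 (cv2) and the standard library are available. Lean on these libraries where they do the work, as an engineer would, in place of code of your own. Each camera call takes 0.05 s, during which the arm holds its last target. There are 200 camera calls.

## Task

Take the yellow-knobbed pusher out of the accessories tray, put it foot first down the feed tube of the yellow mill and press the mill's spring-loaded gate down until the black ring on the pusher's shaft is level with the rim of the tube (gate about 15 mm down, not at its stop). Keep it there steadily for at least two seconds and finish the job still holding it down, touching the mill with nothing but the pusher; leave everything else standing where it is.

Things in the scene. Friction and masses are not known exactly. Their poses are not given: they have to be found in the camera images.
- pusher: pusher, 120 mm tall, 0.11 to 0.23 kg, upright in the tray: white foot 35 mm across, 25 mm tall; steel shaft 20 mm across; yellow knob 34 mm across, from 96 to 120 mm above the underside, to grip it by. Black ring 8 mm tall round the shaft, its middle 60 mm above the underside. Origin: centre of the underside; z up the shaft. All else in the tray is at most 72 mm tall
- mill: grain mill fixed to the table: yellow pyramid, 125 mm square at the foot, 85 mm tall, with an upright round aluminium feed tube on its middle: 54 mm across outside, 44 mm inside, its open rim 165 mm above the table. Origin: centre of the mill's underside; z up. Mill and tray may change sides
- tube_rim (a point): centre of the feed tube's open mouth, at the height of the rim; z up
- gate_top (a point): centre of the upper face of the gate, an orange disc 41 mm across inside the feed tube, 45 mm below the rim when up; it moves down as the gate is pressed
- gate (a joint): downward travel of the spring-loaded gate in m: 0 up, 0.025 at its lower stop. The spring pushes back with 4 N at 0 and 350 N/m more as it goes down (about 9 N at 0.015), and lifts the gate again when let go. Pressed by the pusher to 0.015 the black ring is level with the rim
- tray: accessories tray of aluminium, fixed, 180 by 260 mm (x by y), walls 35 mm tall and 4 mm thick, floor 4 mm thick, with the pusher and four other things standing in it in any order, about 75 mm or more apart. Origin: centre of its underside
- tamper: steel tamper with a black knob, 72 mm tall, foot 52 mm across; not wanted (too wide for the tube), standing in the tray. Origin: centre of its underside; leave it alone
- weight: brass weight, 36 mm across, 52 mm tall, standing in the tray. Origin: centre of its underside; leave it alone
- pot_red: amber sample pot with red cap, 48 mm across, 62 mm tall, standing in the tray. Origin: centre of its underside; leave it alone
- pot_white: amber sample pot with white cap, 48 mm across, 62 mm tall, standing in the tray. Origin: centre of its underside; leave it alone
- jar_a: amber sample pot with red cap, 60 mm across, 85 mm tall, at the far side of the table. Origin: centre of its underside; leave it alone
- jar_b: amber sample pot with red cap, 60 mm across, 85 mm tall, at the far side of the table. Origin: centre of its underside; leave it alone
- jar_c: amber sample pot with white cap, 66 mm across, 75 mm tall, at the far side of the table. Origin: centre of its underside; leave it alone

How it is judged (in metres and radians):
On the way, in this order (a step that is already met when the one before it is completed fails the run):
1. the pusher is lifted clear of the tray (height (world z) of pusher above 0.06 m and contact force between pusher and the fingers above 1 N), for 0.1 s.
2. the pusher's foot is in the mouth of the feed tube, pusher upright (horizontal distance between pusher and tube_rim below 0.01 m and angle between pusher's own z axis and vertical below 0.2 rad and z of pusher in the frame of tube_rim below -0.005 m), for 0.05 s.
3. the gate is held 10 to 20 mm down by the pusher for 1.5 s (value of joint gate between 0.01 and 0.02 m and contact force between pusher and mill above 4 N and contact force between any of the fingers, the arm and pusher above 3 N and contact force between each of the fingers, the arm and mill below 1 N and horizontal distance between pusher and tube_rim below 0.01 m and angle between pusher's own z axis and vertical below 0.2 rad), for 1.5 s.
At the end, for the whole second after the job is handed in: the robot still presses on the pusher (over 3 N); the pusher stands in the feed tube (within 10 mm of its centre, tilt under 0.2 rad) and on the gate (over 4 N); the gate is 10 to 20 mm down (ring level with the rim within 5 mm); the robot itself does not touch the mill (all of step 3); the arm keeps its last pose, push and grip.
It fails at once if another pot or tool is tipped over or shifted by more than 50 mm (angle between any of tamper, weight, pot_red, pot_white, jar_a, jar_b, jar_c's own z axis and vertical above 0.6 rad or distance of any of tamper, weight, pot_red, pot_white, jar_a, jar_b, jar_c from where it was at the start of the episode above 0.05 m).
It also fails if it takes over 45 s, if anything falls off the work surface, if the arm or the gripper's body presses on something with over 40 N, if the wrist force passes 120 N, or if a joint passes its speed limit or range.

## Working session

There is one attempt and no reset: what is moved stays moved. The work goes in short steps, Python scripts to look and compute and a tool call to move; the robot and the scene stay as the last step left them, time stands still between calls to the robot, and variables do not carry over. Pictures are saved under pics/ and viewed, about 8 in all and at most 12, crops included, and the job is handed in when it is done.

Besides the shell and the picture viewer there is one more tool, called after ">>>" as name(argument=value, ...) on one line, values as JSON. drive_tool: Moves the arm, as the interface text tells. Its arguments: {"type":"object","properties":{"plan":{"type":"array","items":{"type":"array"}}},"required":["plan"]}

```bash
mkdir -p pics; ls
python3 - <<'E'
from plant import ctrl
import cv2,numpy as np
o=ctrl.get_obs(); print(o)
ims=[]
for c in ["scene","side"]:
    im=ctrl.snapshot(c); ims.append(im)
    cal=ctrl.get_calibration(c); print(c,{k:np.round(v,4).tolist() for k,v in cal.items()})
    for n in ["pusher","mill","tray","tube_rim","gate_top","tamper","weight","pot_red","pot_white"]:
        print(n,[(np.round(d["pixel"],1).tolist(),round(d["confidence"],2)) for d in ctrl.landmark_of(c,n)[:3]])
    cv2.imwrite(f"pics/{c}0.png",im)
E
```

```text
pics
{'clock': 0.0, 'joint_pos': array([ 8.96740578e+01,  2.05888179e+01,  6.35571511e-01, -1.88007920e-02,
       -7.01363004e+01, -1.65073089e+01]), 'qvel': array([ 0.0310261 ,  0.06771909, -0.01229927, -0.02973445,  0.00244151,
       -0.09541031]), 'tau': array([ 6.80249996e-04, -5.82713342e+01,  2.93061697e+01,  6.99723691e+00,
        7.02699821e-03, -1.52410912e-04]), 'tool_pos': array([0.19535204, 0.64558028, 0.20307007]), 'orientation': array([  95.34346783,   89.90872509, -101.49618531]), 'force': array([ 0.21987695, -0.12665639, -0.23919725]), 'moment': array([-0.06278706,  0.03073214,  0.01814434]), 'opening': 0.08745659221363625}
scene {'fx': 465.7841, 'fy': 465.7841, 'cx': 255.8926, 'cy': 195.2517, 'R': [[-0.5841, 0.8116, -0.0103], [0.5174, 0.3626, -0.7751], [-0.6254, -0.4581, -0.6317]], 't': [0.3377, -0.21, 1.5936]}
pusher [([377.9, 252.0], 0.9)]
mill [([213.2, 193.9], 0.59)]
tray [([340.5, 249.1], 0.82)]
tube_rim [([212.6, 143.6], 0.74)]
gate_top []
tamper [([330.6, 259.8], 0.82)]
weight [([364.3, 272.4], 0.58)]
pot_red [([307.3, 245.9], 0.76), ([258.2, 296.5], 0.66)]
pot_white [([216.3, 196.3], 0.73), ([318.0, 226.6], 0.67)]
side {'fx': 380.7711, 'fy': 380.7711, 'cx': 249.9238, 'cy': 191.3232, 'R': [[0.9844, -0.1748, 0.0181], [-0.1178, -0.7324, -0.6706], [0.1305, 0.6581, -0.7416]], 't': [-0.5777, 0.1792, 0.8281]}
pusher [([192.7, 158.1], 0.75)]
mill [([228.8, 312.9], 0.89)]
tray [([210.8, 176.1], 0.85)]
tube_rim [([228.6, 271.1], 0.85), ([212.2, 175.8], 0.27)]
gate_top []
tamper [([230.2, 169.3], 0.62)]
weight [([220.3, 152.1], 0.57)]
pot_red [([228.3, 192.2], 0.92)]
pot_white [([209.5, 175.3], 0.21)]
```

View pics/scene0.png

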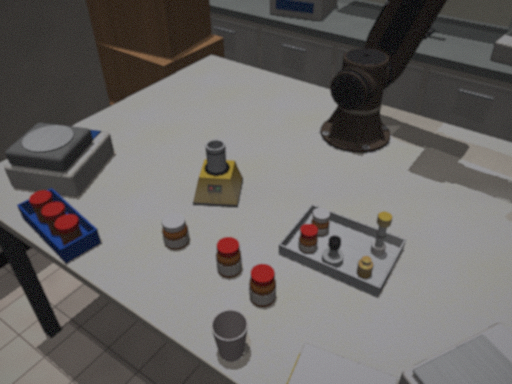

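View pics/side0.png

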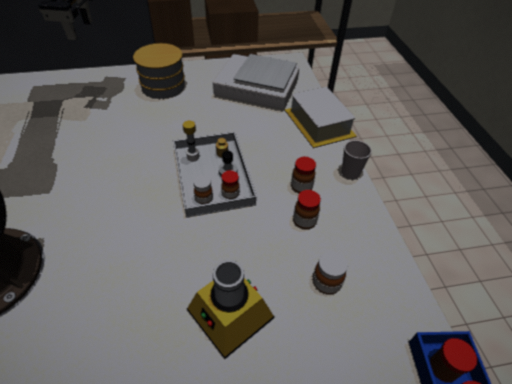

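The scene view shows the pusher with its knob at (385,218) and foot at (378,251), and the mill's tube mouth at (215,146). In the side view the knob is at (189,127) and the rim at (229,268). The networks agree on both. Next I triangulate.

```bash
cat > h.py <<'E'
from plant import ctrl
import cv2,numpy as np
from scipy.spatial.transform import Rotation as Ro
def ray(cal,p):
    R,t=np.array(cal["R"]),np.array(cal["t"])
    d=R.T@np.array([(p[0]-cal["cx"])/cal["fx"],(p[1]-cal["cy"])/cal["fy"],1]); return -R.T@t,d/np.linalg.norm(d)
def at_z(cal,p,z):
    c,d=ray(cal,p); return c+d*(z-c[2])/d[2]
def tri(rs):
    A=sum(np.eye(3)-np.outer(d,d) for c,d in rs); b=sum((np.eye(3)-np.outer(d,d))@c for c,d in rs)
    return np.linalg.solve(A,b)
def proj(cal,X):
    x=np.array(cal["R"])@X+np.array(cal["t"]); return np.array([cal["fx"]*x[0]/x[2]+cal["cx"],cal["fy"]*x[1]/x[2]+cal["cy"]])
def pose():
    o=ctrl.get_obs(); return o,Ro.from_euler("xyz",o["orientation"],degrees=True).as_matrix()
E
python3 - <<'E'
from h import *
S,D=ctrl.get_calibration("scene"),ctrl.get_calibration("side")
P={"pusher":([377.9,252],[192.7,158.1],.004),"knobtop":([385,215],[189,124],.124),"mill":([213.2,193.9],[228.8,312.9],0),"rim":([212.6,143.6],[228.6,271.1],.165),"tray":([340.5,249.1],[210.8,176.1],0),
"tamper":([330.6,259.8],[230.2,169.3],.004),"weight":([364.3,272.4],[220.3,152.1],.004),"pot_red":([307.3,245.9],[228.3,192.2],.004),"pot_white":([318,226.6],[203,200],.004)}
for n,(a,b,z) in P.items():
    print(n,*[np.round(v,3) for v in(tri([ray(S,a),ray(D,b)]),at_z(S,a,z),at_z(D,b,z))])
o,R=pose(); print(np.round(R,3))
W=ctrl.get_calibration("wrist"); print(W["fx"],W["cx"],W["cy"],"cam in tool",R.T@(-np.array(W["R"]).T@np.array(W["t"])-o["tool_pos"]),np.round(np.array(W["R"])@R,2))
E
```

```text
pusher [0.473 0.298 0.001] [0.475 0.299 0.004] [0.474 0.294 0.004]
knobtop [0.475 0.296 0.124] [0.473 0.296 0.124] [0.476 0.294 0.124]
mill [ 0.519 -0.184 -0.   ] [ 0.53  -0.187  0.   ] [ 0.512 -0.177  0.   ]
rim [ 0.517 -0.181  0.169] [ 0.515 -0.187  0.165] [ 0.515 -0.177  0.165]
tray [0.517 0.218 0.001] [0.515 0.217 0.   ] [ 0.517  0.218 -0.   ]
tamper [0.572 0.22  0.014] [0.565 0.216 0.004] [0.573 0.232 0.004]
weight [0.555 0.302 0.006] [0.555 0.301 0.004] [0.554 0.307 0.004]
pot_red [0.557 0.146 0.005] [0.557 0.145 0.004] [0.556 0.149 0.004]
pot_white [0.486 0.132 0.007] [0.48  0.132 0.004] [0.488 0.132 0.004]
[[-0.    -0.29  -0.957]
 [-0.    -0.957  0.29 ]
 [-1.     0.     0.   ]]
288.3432576020189 254.6662560427293 189.92760206600698 cam in tool [-0.18106655  0.00094967 -0.07113701] [[ 0.    1.   -0.  ]
 [-0.26  0.    0.96]
 [ 0.96 -0.    0.26]]
```

>>> drive_tool(plan=[[[0,0.02,-0.03],[0,0,0],1],[[0,0.043,-0.062],[0,0,0],1],[[0,0.065,-0.095],[0,0,0],1],[[0,0.088,-0.128],[0,0,0],1],[[0,0.11,-0.16],[0,0,0],1],[[0,0.132,-0.192],[0,0,0],1],[[0,0.154,-0.224],[0,0,0],1],[[0,0.176,-0.256],[0,0,0],1],[[0,0.198,-0.288],[0,0,0],1],[[0,0.22,-0.32],[0,0,0],1],[[0,0.24,-0.349],[0,0,0],1],[[0,0.2535,-0.369],[0,0,0],1],[[0,0.2535,-0.369],[0,0,0],1],[[0,0.2535,-0.369],[0,0,0],1]])

```text
clock: 2.17
tool_pos: [0.476, 0.2954, 0.204]
orientation: [-99.6, 90.0, 63.4]
force: [-0.3, 0.6, -0.2]
opening: 0.0874
```

Run:
```python
from h import *
o,R=pose(); W=ctrl.get_calibration("wrist"); im=ctrl.snapshot("wrist")
print(o["clock"],o["tool_pos"],o["orientation"],o["force"])
d=ctrl.landmark_of("wrist","pusher"); c=ctrl.cut_out("wrist","pusher")
for q in d[:2]: print("origin",q["pixel"],q["confidence"],at_z(W,q["pixel"],.004))
for q in c[:2]:
    m=q["pixels"]; print("cut",q["pixel"],q["confidence"],m.sum()); 
hsv=cv2.cvtColor(im,cv2.COLOR_BGR2HSV)
print("expected knob top",proj(W,np.array([.475,.296,.124])),"base",proj(W,np.array([.475,.296,.004])))
cv2.imwrite("pics/w1.png",im)
```

```text
2.1667 [0.47600981 0.29541062 0.20404158] [-99.61189331  89.98822945  63.39763976] [-0.29142201  0.64980745 -0.22931055]
origin [252.8, 166.0] 0.91 [0.47719093 0.29687426 0.004     ]
cut [253.8, 183.0] 0.93 1422
expected knob top [253.49656482 191.21729862] base [253.9030491  167.35395695]
```

View pics/w1.png

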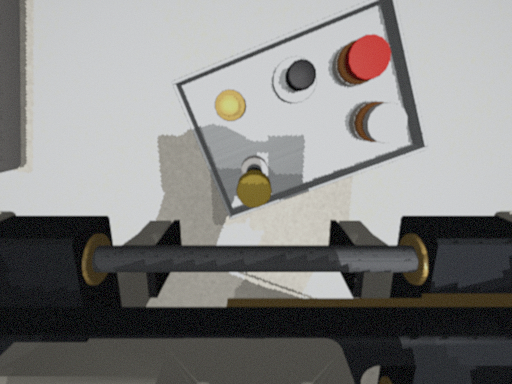

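The wrist view shows the yellow knob at (254,188), centred between the fingers and within 1–2 mm of where I predicted it. I descend and grip.

>>> drive_tool(plan=[[[0.015,0,0],[0,0,0],1],[[0.035,0,0],[0,0,0],1],[[0.055,0,0],[0,0,0],1],[[0.075,0,0],[0,0,0],1],[[0.092,0,0],[0,0,0],1],[[0.104,0,0],[0,0,0],1],[[0.111,0,0],[0,0,0],1],[[0.111,0,0],[0,0,0],1],[[0.111,0,0],[0,0,0],0.3],[[0.111,0,0],[0,0,0],0],[[0.111,0,0],[0,0,0],0],[[0.111,0,0],[0,0,0],0],[[0.111,0,0],[0,0,0],0],[[0.111,0,0],[0,0,0],0],[[0.111,0,0],[0,0,0],0],[[0.111,0,0],[0,0,0],0],[[0.111,0,0],[0,0,0],0],[[0.111,0,0],[0,0,0],0]])

```text
clock: 3.82
tool_pos: [0.475, 0.2971, 0.0931]
orientation: [-92.8, 90.0, 70.4]
force: [0.5, -0.8, 0.6]
opening: 0.0325
```

Gripped at 32.5 mm. I lift to a transport height of about z 0.28.

>>> drive_tool(plan=[[[-0.008,0,0],[0,0,0],0],[[-0.025,0,0],[0,0,0],0],[[-0.05,0,0],[0,0,0],0],[[-0.075,0,0],[0,0,0],0],[[-0.1,0,0],[0,0,0],0],[[-0.125,0,0],[0,0,0],0],[[-0.15,0,0],[0,0,0],0],[[-0.17,0,0],[0,0,0],0],[[-0.183,0,0],[0,0,0],0],[[-0.187,0,0],[0,0,0],0],[[-0.187,0,0],[0,0,0],0]])

```text
clock: 4.73
tool_pos: [0.4751, 0.2973, 0.2812]
orientation: [-108.3, 89.9, 54.8]
force: [0.9, 0.8, -1.4]
opening: 0.0327
```

Run:
```python
from h import *
o,R=pose(); print(o["clock"],o["tool_pos"],np.round(R,3),o["force"],o["opening"],np.round(o["joint_pos"],1))
# rim via cutout on scene/side: check via tube_rim again
for c in("scene","side"):
    ctrl.snapshot(c); W=ctrl.get_calibration(c)
    for n,z in(("tube_rim",.165),("pusher",None)):
        for q in ctrl.landmark_of(c,n)[:1]: print(c,n,np.round(q["pixel"],1),q["confidence"],at_z(W,q["pixel"],z or .191))
t=np.array([.516,-.182,o["tool_pos"][2]]); print("to mill in tool",R.T@(t-o["tool_pos"]))
```

```text
4.7333 [0.47510851 0.29729286 0.28117763] [[ 0.001 -0.289 -0.957]
 [ 0.002 -0.957  0.289]
 [-1.    -0.002 -0.001]] [ 0.87080073  0.77282955 -1.40785081] 0.032719515291239974 [ 52.    7.3  -6.9  -0.  -75.7  21.2]
scene tube_rim [215.9 142.2] 0.67 [ 0.50488825 -0.18365425  0.165     ]
scene pusher [387.9 193.7] 0.98 [0.47931585 0.29398565 0.191     ]
side tube_rim [228.7 275. ] 0.84 [ 0.51419244 -0.1845045   0.165     ]
side pusher [301.1 186.1] 0.65 [ 0.68236415 -0.02569943  0.191     ]
to mill in tool [-0.00077322  0.44700617 -0.17770382]
```

>>> drive_tool(plan=[[[0,0.012,-0.005],[0,0,0],0],[[0,0.036,-0.014],[0,0,0],0],[[0,0.07,-0.027],[0,0,0],0],[[0,0.104,-0.041],[0,0,0],0],[[0,0.138,-0.054],[0,0,0],0],[[0,0.172,-0.067],[0,0,0],0],[[0,0.206,-0.08],[0,0,0],0],[[0,0.24,-0.094],[0,0,0],0],[[0,0.274,-0.107],[0,0,0],0],[[0,0.308,-0.12],[0,0,0],0],[[0,0.342,-0.133],[0,0,0],0],[[0,0.376,-0.147],[0,0,0],0],[[0,0.408,-0.159],[0,0,0],0],[[0,0.432,-0.169],[0,0,0],0],[[0,0.445,-0.174],[0,0,0],0],[[0,0.448,-0.175],[0,0,0],0],[[0,0.448,-0.175],[0,0,0],0],[[0,0.448,-0.175],[0,0,0],0]])

```text
clock: 6.53
tool_pos: [0.5122, -0.1827, 0.2791]
orientation: [44.9, 89.9, -151.9]
force: [-0.5, -0.5, -2.0]
opening: 0.0331
```

Run:
```python
from h import *
o,R=pose(); print(o["clock"],o["tool_pos"],np.round(R,3),o["force"],o["opening"])
out=[]
for c in("wrist","scene","side"):
    W=ctrl.get_calibration(c); im=ctrl.snapshot(c)
    for n,z in(("tube_rim",.165),("pusher",.192),("mill",0)):
        for q in ctrl.landmark_of(c,n)[:2]: print(c,n,np.round(q["pixel"],1),round(q["confidence"],2),np.round(at_z(W,q["pixel"],z),4))
    p=proj(W,np.array([o["tool_pos"][0],o["tool_pos"][1],.175])).astype(int); p=np.clip(p,[64,64],[448,320])
    out.append(cv2.resize(im if c=="wrist" else im[p[1]-64:p[1]+64,p[0]-64:p[0]+64],(400,300) if c=="wrist" else (400,400),interpolation=cv2.INTER_CUBIC)); print(c,"crop",p-64)
cv2.imwrite("pics/w2.png",out[0]); cv2.imwrite("pics/ss2.png",np.hstack(out[1:]))
```

```text
6.5333 [ 0.512166   -0.18268195  0.2791276 ] [[-0.002 -0.29  -0.957]
 [-0.001 -0.957  0.29 ]
 [-1.     0.002  0.002]] [-0.47329537 -0.45404266 -2.00958588] 0.03311116610683549
wrist tube_rim [249.3 177.7] 0.64 [ 0.5173 -0.1794  0.165 ]
wrist pusher [257.7 186. ] 0.66 [ 0.5129 -0.187   0.192 ]
wrist mill [253.5 155.8] 0.8 [ 0.5145 -0.1827  0.    ]
wrist crop [189 119]
scene tube_rim [211.3 143.5] 0.98 [ 0.5169 -0.1897  0.165 ]
scene pusher [213.1 138.1] 0.96 [ 0.5253 -0.174   0.192 ]
scene mill [217.1 192.5] 0.61 [ 0.518  -0.1821  0.    ]
scene crop [150  76]
side tube_rim [226.5 275.1] 0.58 [ 0.5105 -0.1841  0.165 ]
side tube_rim [233.9 310.4] 0.56 [ 0.5136 -0.249   0.165 ]
side mill [231.2 312.2] 0.72 [ 0.5166 -0.1762  0.    ]
side crop [163 207]
```

View pics/w2.png

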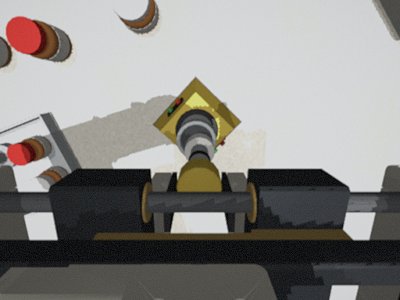

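View pics/ss2.png

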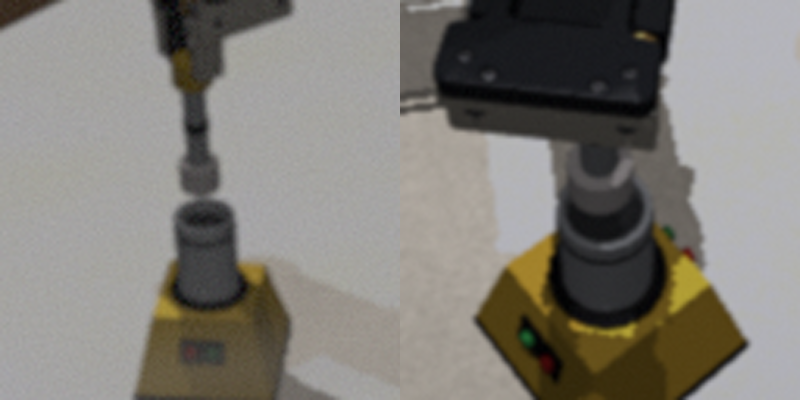

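The wrist crop shows the shaft reaching down into the tube mouth at about (198,125). In the scene and side crops the foot hangs just above the mouth, nearly centred. I work out the residual offset from the ellipse centres I read off.

Run:
```python
from h import *
o,R=pose(); tz=o["tool_pos"][2]; b=tz-.089
S,D=ctrl.get_calibration("scene"),ctrl.get_calibration("side")
for n,C,off,f,r in(("scene",S,(150,76),(199,184),(204,213)),("side",D,(163,207),(202,190),(203,213))):
    px=lambda q:(off[0]+q[0]/3.125,off[1]+q[1]/3.125)
    F,M=at_z(C,px(f),b),at_z(C,px(r),.165); print(n,F,M,"delta",(M-F)[:2])
    # outer-rim prediction and foot prediction for TCP-based position
    print(" pred foot crop",(proj(C,np.array([*o["tool_pos"][:2],b]))-off)*3.125)
F=tri([ray(S,(213.7,134.9)),ray(D,(227.6,267.8))]);M=tri([ray(S,(215.3,144.2)),ray(D,(228,275.2))]);print(F,M)
```

```text
scene [ 0.51039027 -0.18462258  0.19052316] [ 0.51332912 -0.17883794  0.165     ] delta [0.00293885 0.00578464]
 pred foot crop [199.1642419  185.88565074]
side [ 0.51288778 -0.18544195  0.19052316] [ 0.51290294 -0.18460115  0.165     ] delta [1.51618777e-05 8.40807565e-04]
 pred foot crop [200.79645587 185.40857592]
[ 0.51193639 -0.18464148  0.19067371] [ 0.51194904 -0.18197488  0.16223624]
```

>>> drive_tool(plan=[[[0,-0.001,-0.001],[0,0,0],0],[[0.002,-0.002,-0.0015],[0,0,0],0],[[0.007,-0.002,-0.0015],[0,0,0],0],[[0.013,-0.002,-0.0015],[0,0,0],0],[[0.018,-0.002,-0.0015],[0,0,0],0],[[0.022,-0.002,-0.0015],[0,0,0],0],[[0.024,-0.002,-0.0015],[0,0,0],0],[[0.026,-0.002,-0.0015],[0,0,0],0],[[0.027,-0.002,-0.0015],[0,0,0],0],[[0.028,-0.002,-0.0015],[0,0,0],0],[[0.028,-0.002,-0.0015],[0,0,0],0]])

```text
clock: 8.05
tool_pos: [0.5146, -0.1811, 0.2515]
orientation: [63.0, 89.9, -133.8]
force: [-0.4, 0.1, -1.3]
opening: 0.0327
```

Run:
```python
from h import *
o,R=pose(); print(o["clock"],o["tool_pos"],o["force"],o["opening"]); out=[]
for c in("scene","side"):
    W=ctrl.get_calibration(c); im=ctrl.snapshot(c)
    p=proj(W,np.array([o["tool_pos"][0],o["tool_pos"][1],.165])).astype(int)
    print(c,p-40); out.append(cv2.resize(im[p[1]-40:p[1]+40,p[0]-40:p[0]+40],(400,400),interpolation=cv2.INTER_CUBIC))
cv2.imwrite("pics/ss3.png",np.clip(np.hstack(out)*1.5,0,255))
```

```text
8.05 [ 0.51460284 -0.18114774  0.25145212] [-0.43362413  0.08873815 -1.31629512] 0.03272486548650783
scene [174 104]
side [188 233][ WARN:0@2.585] global loadsave.cpp:1063 imwrite_ Unsupported depth image for selected encoder is fallbacked to CV_8U.
```

View pics/ss3.png

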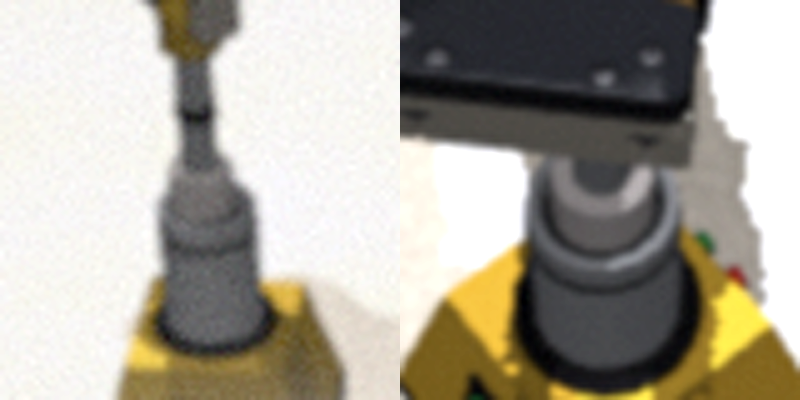

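In the side crop the foot (551–655) is inside the rim (528–680) and centred. In the scene crop it sits about 1 px left of the tube centre. I correct by 1.5 mm, lower it and press gently.

>>> drive_tool(plan=[[[0.003,-0.001,0.0004],[0,0,0],0],[[0.008,-0.0015,0.0004],[0,0,0],0],[[0.014,-0.0015,0.0004],[0,0,0],0],[[0.02,-0.0015,0.0004],[0,0,0],0],[[0.026,-0.0015,0.0004],[0,0,0],0],[[0.031,-0.0015,0.0004],[0,0,0],0],[[0.035,-0.0015,0.0004],[0,0,0],0],[[0.038,-0.0015,0.0004],[0,0,0],0],[[0.041,-0.0015,0.0004],[0,0,0],0],[[0.044,-0.0015,0.0004],[0,0,0],0],[[0.047,-0.0015,0.0004],[0,0,0],0],[[0.05,-0.0015,0.0004],[0,0,0],0],[[0.052,-0.0015,0.0004],[0,0,0],0],[[0.054,-0.0015,0.0004],[0,0,0],0],[[0.056,-0.0015,0.0004],[0,0,0],0],[[0.0575,-0.0015,0.0004],[0,0,0],0],[[0.0575,-0.0015,0.0004],[0,0,0],0],[[0.0575,-0.0015,0.0004],[0,0,0],0]])

```text
clock: 9.65
tool_pos: [0.5154, -0.18, 0.1951]
orientation: [128.7, 89.9, -68.1]
force: [-1.1, -0.8, 6.6]
opening: 0.0328
```

```bash
cat > look.py <<'E'
import sys
from h import *
o,R=pose(); print(o["clock"],o["tool_pos"],o["force"],o["moment"],o["opening"]); out=[]
for c in("scene","side"):
    W=ctrl.get_calibration(c); im=ctrl.snapshot(c)
    p=proj(W,np.array([o["tool_pos"][0],o["tool_pos"][1],.175])).astype(int)
    X=np.array([*o["tool_pos"][:2],.165]); print(c,p-40,"rim px",(proj(W,X)-p+40)*5,"10mm up",(proj(W,X+[0,0,.01])-p+40)*5)
    out.append(cv2.resize(im[p[1]-40:p[1]+40,p[0]-40:p[0]+40],(400,400),interpolation=cv2.INTER_CUBIC))
cv2.imwrite(sys.argv[1],np.clip(np.hstack(out)*1.5,0,255).astype(np.uint8))
E
python3 look.py pics/ss4.png
```

```text
9.65 [ 0.51535064 -0.17999348  0.19510778] [-1.14338112 -0.77653277  6.55411343] [ 0.0266881   0.28135967 -0.01025115] 0.03280358363980438
scene [174 101] rim px [202.33181145 216.81832433] 10mm up [201.08693697 201.00508215]
side [188 229] rim px [205.02807801 217.99863622] 10mm up [204.36070657 202.92434263]
```

View pics/ss4.png

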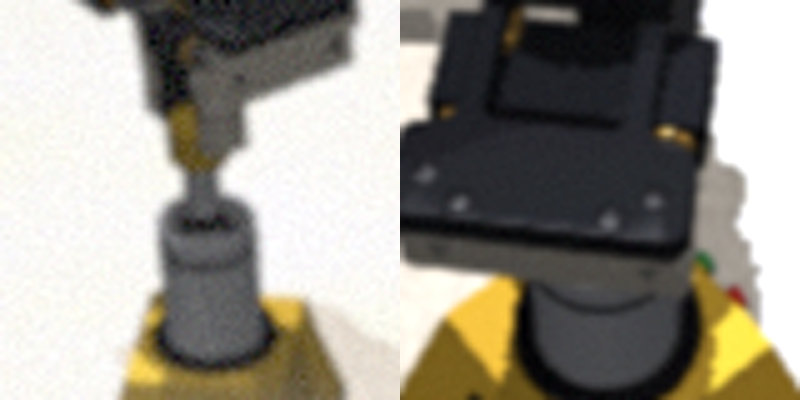

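The scene crop shows the black ring at about (203,221), level with the rim plane at row 217. The force change of about 8 N suggests 12–14 mm of travel. I press about 1.5 mm further and hold.

>>> drive_tool(plan=[[[0.0005,0,0],[0,0,0],0],[[0.001,0,0],[0,0,0],0],[[0.0015,0,0],[0,0,0],0],[[0.002,0,0],[0,0,0],0],[[0.002,0,0],[0,0,0],0],[[0.002,0,0],[0,0,0],0],[[0.002,0,0],[0,0,0],0],[[0.002,0,0],[0,0,0],0],[[0.002,0,0],[0,0,0],0],[[0.002,0,0],[0,0,0],0],[[0.002,0,0],[0,0,0],0],[[0.002,0,0],[0,0,0],0],[[0.002,0,0],[0,0,0],0],[[0.002,0,0],[0,0,0],0],[[0.002,0,0],[0,0,0],0],[[0.002,0,0],[0,0,0],0],[[0.002,0,0],[0,0,0],0],[[0.002,0,0],[0,0,0],0],[[0.002,0,0],[0,0,0],0],[[0.002,0,0],[0,0,0],0]])

```text
clock: 11.42
tool_pos: [0.516, -0.1802, 0.1943]
orientation: [154.1, 89.8, -42.7]
force: [-0.0, -0.4, 8.0]
opening: 0.0327
```

```bash
python3 look.py pics/ss5.png
```

```text
11.4167 [ 0.5160236  -0.18022213  0.19425073] [-0.03520478 -0.40300328  8.03775043] [ 0.11622776  0.43658741 -0.02530369] 0.0326691131354815
scene [173 101] rim px [206.20059894 217.24852283] 10mm up [204.9496584  201.43344534]
side [189 229] rim px [202.06165973 218.29412583] 10mm up [201.41753129 203.22175918]
```

View pics/ss5.png

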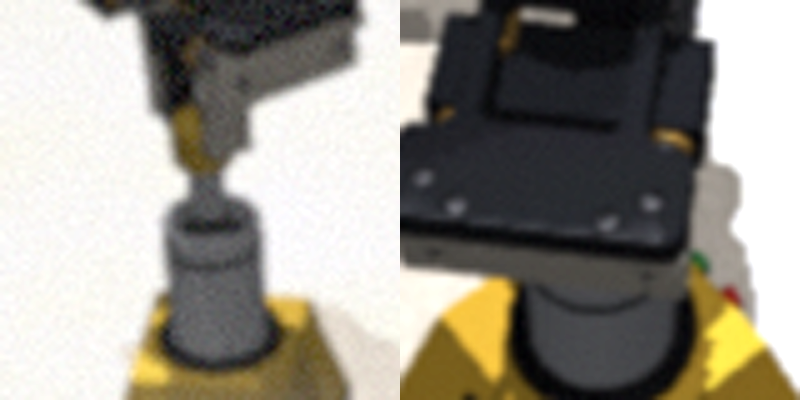

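The ring is still at the rim (about (210,222)), and roughly 9.5 N of net push gives about 15 mm of travel. I hold a little longer, then hand in.

>>> drive_tool(plan=[[[0,0,0],[0,0,0],0],[[0,0,0],[0,0,0],0],[[0,0,0],[0,0,0],0],[[0,0,0],[0,0,0],0],[[0,0,0],[0,0,0],0],[[0,0,0],[0,0,0],0],[[0,0,0],[0,0,0],0],[[0,0,0],[0,0,0],0],[[0,0,0],[0,0,0],0],[[0,0,0],[0,0,0],0],[[0,0,0],[0,0,0],0],[[0,0,0],[0,0,0],0],[[0,0,0],[0,0,0],0],[[0,0,0],[0,0,0],0],[[0,0,0],[0,0,0],0],[[0,0,0],[0,0,0],0],[[0,0,0],[0,0,0],0],[[0,0,0],[0,0,0],0],[[0,0,0],[0,0,0],0],[[0,0,0],[0,0,0],0]])

```text
clock: 13.18
tool_pos: [0.5166, -0.1804, 0.1952]
orientation: [162.2, 89.7, -34.6]
force: [-1.3, 0.6, 6.8]
opening: 0.0329
```

The arm eased up by about 1 mm because each call starts again from the measured pose. I press back to mid-range and hold two seconds across two calls.

>>> drive_tool(plan=[[[0.001,0,0.0005],[0,0,0],0],[[0.002,0,0.001],[0,0,0],0],[[0.0025,0,0.001],[0,0,0],0],[[0.0025,0,0.001],[0,0,0],0],[[0.0025,0,0.001],[0,0,0],0],[[0.0025,0,0.001],[0,0,0],0],[[0.0025,0,0.001],[0,0,0],0],[[0.0025,0,0.001],[0,0,0],0],[[0.0025,0,0.001],[0,0,0],0],[[0.0025,0,0.001],[0,0,0],0],[[0.0025,0,0.001],[0,0,0],0],[[0.0025,0,0.001],[0,0,0],0],[[0.0025,0,0.001],[0,0,0],0],[[0.0025,0,0.001],[0,0,0],0],[[0.0025,0,0.001],[0,0,0],0],[[0.0025,0,0.001],[0,0,0],0],[[0.0025,0,0.001],[0,0,0],0],[[0.0025,0,0.001],[0,0,0],0],[[0.0025,0,0.001],[0,0,0],0],[[0.0025,0,0.001],[0,0,0],0]])

```text
clock: 14.85
tool_pos: [0.5163, -0.1803, 0.1938]
orientation: [167.4, 89.6, -29.3]
force: [-1.3, 1.0, 7.9]
opening: 0.0328
```

```bash
for i in 1 2 3; do python3 look.py pics/ss6.png | head -1; done
```

```text
14.85 [ 0.51632219 -0.18033018  0.19379218] [-1.33851587  0.96999119  7.94994071] [ 0.21685347  0.46441341 -0.00313034] 0.032751997826314674
14.95 [ 0.5163171  -0.18032899  0.19380153] [-0.68963293  0.53747297  7.21988568] [0.26510684 0.45852283 0.02554703] 0.03251922476736788
15.05 [ 0.5163286  -0.18034449  0.19379721] [-2.35963871  0.45587526  7.55571489] [ 0.24614251  0.43638803 -0.0269837 ] 0.033015941246365754
```

View pics/ss6.png

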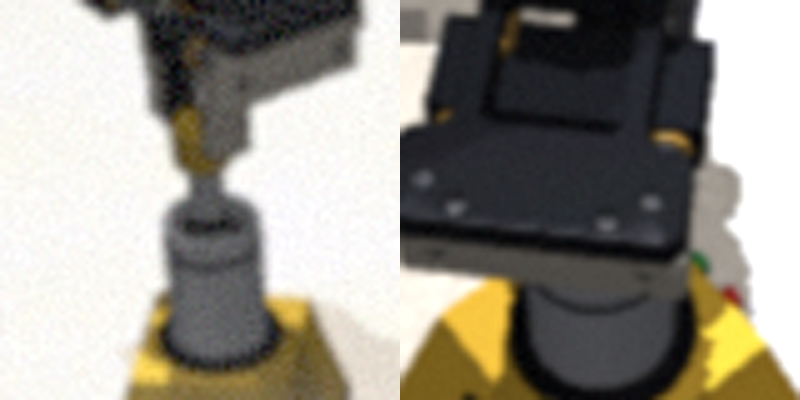

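The ring at about (210,222) is at the rim. The pose is steady, and net push is about 9.2 N, so about 15 mm of travel.

```bash
python3 -c "
from plant import ctrl
print(ctrl.close_job()); o=ctrl.get_obs(); print(o['clock'],o['tool_pos'],o['force'],o['opening'])"
```

```text
the job is handed in; nothing more can be done
None
the job is handed in; nothing more can be done
```

The pusher is in the mill's feed tube, holding the gate down by an estimated 15 mm. I handed the job in at about 15 s, with the gripper still pressing; no verdict was reported.

- **What I did:** I gripped the pusher by its knob, lifted it out of the tray and carried it over the mill. I lowered it foot first into the tube and pressed the gate down.
- **Hold:** The pusher pressed the gate for over 5 s. For the last 2 s or so it stayed at one set position.
- **Gate travel:** I estimated this two ways. The upward force was 7.2–7.9 N, plus about 1.5 N for the pusher's weight; that makes about 9 N, or roughly 15 mm. The tool height of 0.1938 m also gives about 15 mm.
- **Ring and contact:** In the last scene view the black ring is at the rim and the fingers are clear above the tube. The knob was still gripped at about 33 mm.
- **Disagreements:** Estimates of the tube's centre differed by 3–6 mm between cameras, and a few network detections were plainly wrong. I used a consensus and corrected it from a close look once the foot was in the mouth; it went in with no sign of rim contact.
- **Drift:** During the hold the arm eased up about 1 mm between calls, to roughly 12–13 mm of travel, before I pressed it back.
- **Not checked:** I did not re-measure the pots and tools at the end. The path passed clear above all of them.

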